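# Drip saucer under, odd-threaded descaler cap off

## Task

First slide the blue drip saucer over the floor, without lifting it, until it stands wholly on the round cork mat; only then undo the red wing cap of the descaler bottle and lift it off. The cap comes free within a quarter turn, but nobody knows whether its thread is right- or left-handed: try one way, and if it comes up hard against a stop, go the other way. Do not drop the cap: finish while still holding it in the gripper, upright and motionless over the middle of the saucer, its underside about 8 cm above the floor and touching nothing else, and leave the peg pot, the brush and the jar where they are.

Things in the scene. Friction and masses are not known exactly. Their poses are not given: they have to be found in the camera images.
- saucer: Loose open round drip saucer of blue plastic, 110 mm across the rim, 96 mm across the foot, 24 mm high, wall and floor 4 mm thick (inside 88 mm across at the floor), about 0.2 kg. Origin: centre of its underside, z up. It slides over the boards; it can be pushed from outside, or from inside against the wall with the fingertips standing in it.
- mat: Fixed round cork mat, 150 mm across, 1 mm thick, flat on the boards; things slide on to it without a step. Origin: its centre at floor height.
- caddy: Fixed orange plastic caddy, white square descaler bottle (78 x 78 mm, shoulder at 95 mm) wedged in its 90 x 90 mm, 60 mm high bay: the bottle cannot move or turn. Origin: on the floor under the bottle's vertical axis. Beside the bay on the +y side (y 47 to 157 mm, x -60 to 60 mm) two stacked compartments with small things, nothing there above 155 mm.
- neck (a point): Top centre of the bottle's neck, 150 mm above the floor, hidden inside the cap. The neck is 36 mm across (48 mm over two small fixed lugs) and reaches 20 mm up into the cap: raise the cap 35 mm before moving it sideways. A fixed stop hidden under the cap lets it turn off in one direction only, which varies from start to start.
- cap: Loose red wing cap on the bottle's neck, about 90 g. Origin: centre of its underside, on its axis, 130 mm above the floor while on; z up. A round skirt, 58 mm across and 24 mm high, carries an upright flat wing. It starts locked (it can lift only 1 to 2 mm), its x within 0.05 rad of the caddy's x. Positive turn about z = anticlockwise from above.
- wing (a point): Middle of the cap's wing, 38 mm above the cap's origin. Wing: 22 mm along the cap's x, 14 mm thick along y, 24 to 53 mm above the cap's origin; grip its two flat faces, fingers closing along y. Turned the wrong way the cap meets a hard stop after 0.1 to 0.2 rad; the right way it runs almost without resistance and from 1.0 to 1.4 rad it lifts straight off.
- pot: Loose black ceramic pot with coloured clothes pegs in it, 92 mm across, 115 mm high with the pegs, bystander. Origin: centre of its underside.
- brush: Loose wooden scrubbing brush lying bristles down, 45 x 160 mm and 40 mm high, with a handle on its +y end that reaches 150 mm from the origin and 50 mm high; bystander. Origin: floor under the middle of the block.
- jar: Loose jar of polish, 60 mm across, 70 mm high, bystander. Origin: centre of its underside.
Mind the look-alikes: they are no part of the job. Of the things that look like the saucer, take the one that is farthest to the robot's left at the start. There is more than one size of the cap; the job needs the larger.

How it is judged:
By the outcome, as a careful person would: the job done as asked, in the order asked, and still so for the second after the job is handed in, while the arm keeps its last pose, push and grip.
It also fails if it takes over 72 s, if anything falls off the work surface, if the arm or the gripper's body presses on something with over 40 N, if the wrist force passes 120 N, or if a joint passes its speed limit or range.

## Robot

A 6-joint arm with a two-finger parallel gripper is mounted at the origin on the work surface. World frame = base frame: x ahead of the robot, y to its left, z up, the work surface at z = 0. Lengths are in m, angles in rad, forces in N, time in s.
With the tool pointing down it reaches from about 0.25 to 0.725 m from the base axis. Payload 4 kg.
Tool frame: the origin (TCP) lies at the very end of the fingers, on their centre line; the grasp point (between the pads) lies 19 mm behind it; z points along the fingers, y is the line along which they close (so a half turn about z gives the same grasp; the last joint's range is limited). The gripper opens to 85 mm and grips with 20 to 120 N. Pads are 22 mm wide; open, the fingers measure 114 mm over their backs; the gripper's body (76 mm by 85 mm) begins 54 mm behind the grasp point. The pads swing forward as they close: fully open they stand 13 mm farther back than shut.
Start: joints at [-1.262, 0.241, 0.005, 1.335, 0, 1.571], TCP at [0.152, -0.476, 0.202] pointing down, gripper open.
Joint ranges: [-2.72, 2.72], [-1.05, 1.87], [-1.09, 1.28], [-1.99, 2.15], [-1.42, 1.44], [-3.14, 3.14]. Speed limits (rad/s): [2.79, 2.79, 3.14, 3.14, 3.14, 3.14].

## Interface

Orientations are given as a unit quaternion [x, y, z, w].
In Python, from cell import * gives the robot as it stands.
- The arm moves only by the tool carry_out, never from a script. Its argument "series" is a list of rows, each an object of numbers: "gripper": the gripper's target within -1 to 1 (fully open at 1, half-way at 0, shut at -1); "tx", "ty", "tz": the shift along the world's x, y, z in units of 0.12 m (1.0 is 0.12 m); "ax", "ay", "az": the turn, a rotation vector about the world's x, y, z in units of 360 degrees (1.0 is 360 degrees). A call has 1 to 20 rows; each row is the pose to reach, as a shift and turn from the pose commanded when the call began, turning the shorter way round; what a row does not reach only later rows make up. A row lasts 1/8 s, in which the tool goes at most 62.5 mm and 10.7 degrees, less where a joint would pass 70% of its speed; a pose out of reach is approached as far as the arm can. A call with a number of a shift or a turn outside -1 to 1 is refused whole. A call with a gripper value outside its range is refused whole. The fingers move at their own pace and stop on an object; "squeeze" is the grip in N (left out, the last holds). Time passes only in rows, so rows that repeat a pose let the fingers close. It gives the time, the measured TCP pose, the force, the opening and the grip force at its end, in the units of the state.
- get_state(): the state, without advancing time (a new reading comes with each control period).
- capture(name): name is "side" or "top"; returns (picture, depth): 420x560x3 uint8, red, green, blue; 420x560 float32, m along the optical axis (not along the pixel's ray), 0 where there is no reading.
- get_calibration(name): a dict with "fx", "fy", "cx", "cy" (pixels), "distortion" ([k1, k2, p1, p2, k3] as OpenCV has them; the pictures are not rectified), "xyz" and "attitude" of the camera in the world. Camera axes: x right, y down, z forward; pixel columns grow to the right and rows downward; lengths in m; the calibration is good to about 2 mm. A picture is of the moment at which its call begins. get_calibration takes no time and is no camera call.
- job_done(): hands the job in; it is judged then, once.
The state is a dict: "t": time; "joint_positions": joint angles; "joint_velocities": joint speeds; "tau": joint torques, N m; "tcp_pos": TCP position; "ee_rot": TCP orientation; "contact_force": force on the tool from outside, world axes, zero at the start; "wrist_torque": the same for the moment, N m; "opening": opening from 0.0 (shut) to 1.0 (fully open); "gripper_force": force on a finger pad.
Only numpy, scipy, OpenCV 4.12 (cv2) and the standard library are available. Lean on these libraries where they do the work, as an engineer would, in place of code of your own. Each camera call takes 0.05 s, during which the arm holds its last target. There are 200 camera calls.

## Working session

There is one attempt and no reset: what is moved stays moved. The work goes in short steps, Python scripts to look and compute and a tool call to move; the robot and the scene stay as the last step left them, time stands still between calls to the robot, and variables do not carry over. Pictures are saved under pics/ and viewed, at most 10 in all, crops included, and the job is handed in when it is done.

Besides the shell and the picture viewer there is one more tool, called after "Emit:" in YAML: its name, and indented under it one key for each argument. carry_out: Moves the arm, as the interface text tells. Shifts and turns lie within -1 to 1; 1 stands for 0.12 m of shift or 360 degrees of turn. Its arguments: {"type":"object","properties":{"series":{"type":"array"},"squeeze":{"type":"number"}},"required":["series"]}

```bash
mkdir -p pics; cat > h.py <<'E'
from cell import *
import numpy as np, cv2
from scipy.spatial.transform import Rotation as R
def snap(n,f):
    p,d=capture(n); cv2.imwrite(f'pics/{f}.png',p[:,:,::-1]); np.save(f'pics/{f}.npy',d); return p,d
def ray(n,u,v):
    c=get_calibration(n); K=np.array([[c['fx'],0,c['cx']],[0,c['fy'],c['cy']],[0,0,1]])
    q=cv2.undistortPoints(np.array([[[u,v]]],float),K,np.array(c['distortion']))[0,0]
    a=np.array(c['attitude']); M=R.from_quat(a).as_matrix() if a.size==4 else a.reshape(3,3)
    return np.array(c['xyz']),M@np.array([q[0],q[1],1.])
def atz(n,u,v,z):
    o,r=ray(n,u,v); return o+r*(z-o[2])/r[2]
def atd(n,u,v,d):
    o,r=ray(n,u,v); return o+r*d
E
python3 - <<'E'
from h import *
for n in('top','side'):
    c=get_calibration(n);print(n,c); snap(n,n+'0')
s=get_state();print(s)
E
```

```text
top {'fx': 481.5122254760479, 'fy': 481.5122254760479, 'cx': 285.06599935705566, 'cy': 203.5652745258652, 'distortion': array([-0.05697645,  0.        ,  0.        ,  0.        ,  0.        ]), 'xyz': array([ 0.30357358, -0.09622882,  1.23254422]), 'attitude': array([-0.70235855,  0.70313951, -0.08018575,  0.07653453])}
side {'fx': 408.8416174431992, 'fy': 408.8416174431992, 'cx': 278.35968192329454, 'cy': 205.87501405133762, 'distortion': array([-0.00194227,  0.        ,  0.        ,  0.        ,  0.        ]), 'xyz': array([0.32201537, 0.46121657, 0.74843765]), 'attitude': array([-0.17353391,  0.91658612, -0.35290518,  0.07220663])}
{'t': 0.1, 'joint_positions': array([-1.26201075e+00,  2.41353206e-01,  3.89704339e-03,  1.33523273e+00,
       -3.90071083e-05,  1.57078481e+00]), 'joint_velocities': array([-1.01039421e-03, -3.36760199e-04,  3.28556978e-03, -7.52748277e-04,
       -5.38821710e-05, -4.61070154e-05]), 'tau': array([-1.61559383e-04, -3.73137832e+01,  2.53009987e+01,  1.08599657e-02,
        1.30512066e-05,  7.10379851e-06]), 'tcp_pos': array([ 0.15175125, -0.47576842,  0.20100882]), 'ee_rot': array([ 9.88103760e-01,  1.53785774e-01, -1.64785993e-04, -9.32030518e-04]), 'contact_force': array([-0.37165992,  1.1106141 ,  0.65612813]), 'wrist_torque': array([-0.01270757,  0.01497706, -0.01104821]), 'gripper_force': 0.0, 'opening': 0.9958964448209147}
```

View pics/top0.png

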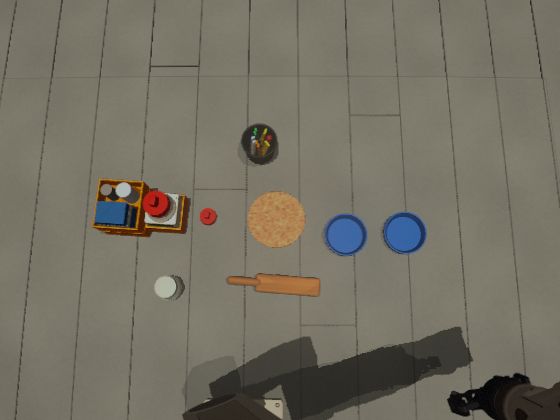

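View pics/side0.png

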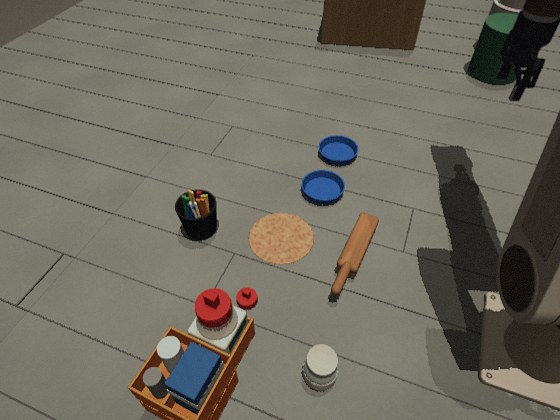

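Top view, with image left being robot +y. There are two saucers, at (346,234) and (404,232). The one at (346,234) is the one to use because it is farther left. There are two red caps: a large one on the bottle at (157,206) and a small one on the floor at (208,216). The one on the bottle is the one to use. The mat is at (276,219), the pot at (259,143), the brush at (285,285) and the jar at (167,288).

```bash
python3 - <<'E'
from h import *
p=cv2.imread('pics/top0.png'); hsv=cv2.cvtColor(p,cv2.COLOR_BGR2HSV)
b=((hsv[...,0]>100)&(hsv[...,0]<125)&(hsv[...,1]>120)).astype(np.uint8)
n,l,st,c=cv2.connectedComponentsWithStats(b)
for i in range(1,n):
    if st[i,4]>300:
        cn=cv2.findContours((l==i).astype(np.uint8),0,2)[0][0]; (x,y),r=cv2.minEnclosingCircle(cn)
        print('blue',x,y,r,atz('top',x,y,.024).round(4), atz('top',x-r,y,.024).round(3),atz('top',x+r,y,.024).round(3))
for nm,u,v,z in [('mat',276,219,0),('matL',247.5,219,0),('matR',305,219,0),('brushR',320,285,.04),('brushL',256,284,.04),('hand',228,280,.05),('pot',259,140,.1),('jar',166,287,.07),('small',208,216,.03)]:
    print(nm,atz('top',u,v,z).round(4))
c=p[150:310,90:430]; cv2.imwrite('pics/c0.png',cv2.resize(c,None,fx=2.35,fy=2.35,interpolation=cv2.INTER_CUBIC))
c=cv2.resize(p[175:245,90:220],None,fx=6,fy=6,interpolation=cv2.INTER_CUBIC); cv2.imwrite('pics/c1.png',c)
E
```

```text
blue 111.5 213.5 18.560810089111328 [0.5505 0.3444 0.024 ] [0.55  0.393 0.024] [0.55  0.296 0.024]
blue 404.7530212402344 232.45181274414062 21.485305786132812 [ 0.5008 -0.408   0.024 ] [ 0.501 -0.353  0.024] [ 0.501 -0.463  0.024]
blue 345.42529296875 234.2816162109375 21.123329162597656 [ 0.4964 -0.256   0.024 ] [ 0.496 -0.202  0.024] [ 0.496 -0.31   0.024]
mat [ 0.5407 -0.0792  0.    ]
matL [ 0.5407 -0.0049  0.    ]
matR [ 0.5406 -0.1548  0.    ]
brushR [ 0.3682 -0.1879  0.04  ]
brushL [ 0.3709 -0.0311  0.04  ]
hand [0.3799 0.0366 0.05  ]
pot [ 0.7215 -0.0378  0.1   ]
jar [0.3617 0.1826 0.07  ]
small [0.5428 0.0937 0.03  ]
```

View pics/c0.png

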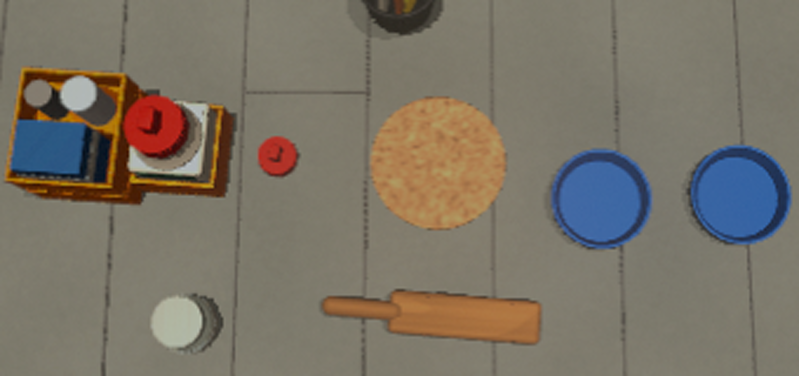

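View pics/c1.png

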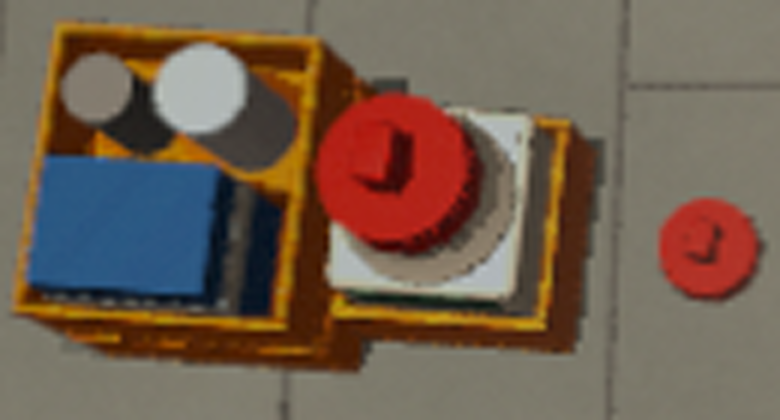

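The crops confirm it. The chosen saucer is the left one at crop (601,198), and the cap on the bottle is clearly the larger, with its wing nearly along x. Next I move toward the saucer.

Emit:
carry_out:
  series:
    - {"tx": 0.5, "ty": 0.32, "gripper": -1, "az": -0.025}
    - {"tx": 1, "ty": 0.65, "gripper": -1, "az": -0.049}
    - {"tx": 1, "ty": 0.65, "gripper": -1, "az": -0.049}
    - {"tx": 1, "ty": 0.65, "gripper": -1, "az": -0.049}

```text
invalid input
```

Emit:
carry_out:
  series:
    - {"tx": 0.5, "ty": 0.32, "gripper": -1}
    - {"tx": 1, "ty": 0.65, "gripper": -1}
    - {"tx": 1, "ty": 0.65, "gripper": -1}
    - {"tx": 1, "ty": 0.65, "gripper": -1}

```text
invalid input
```

Emit:
carry_out:
  series:
    - {"tx": 0.45, "ty": 0.32, "tz": -0.5, "gripper": -1}
    - {"tx": 0.87, "ty": 0.65, "tz": -1, "gripper": -1}
    - {"tx": 0.87, "ty": 0.65, "tz": -1, "gripper": -1}
    - {"tx": 0.87, "ty": 0.65, "tz": -1, "gripper": -1}

```text
invalid input
```

```bash
python3 - <<'E'
from h import *
s=get_state();print(s['t'],s['joint_positions'].round(3),s['tcp_pos'],s['ee_rot'].round(3),s['opening'],s['contact_force'])
for nm,u,v,z in [('captop',90+393/6,175+170/6,.154),('wing',90+377/6,175+153/6,.183),('bay tl',90+543/6,175+120/6,.06),('bay tr',90+573/6,175+122/6,.06),('bay br',90+546/6,175+328/6,.06),('bay bl',90+333/6,175+312/6,.06),('wingtop corner',90+357/6,175+122/6,.183),('wing far',90+357/6,175+180/6,.183)]:
    print(nm,atz('top',u,v,z).round(4))
p,d=snap('side','side1')
cv2.imwrite('pics/c2.png',cv2.resize(p[80:280,200:400,::-1],None,fx=3,fy=3))
E
```

```text
0.1 [-1.262  0.241  0.004  1.335 -0.     1.571] [ 0.15175125 -0.47576842  0.20100882] [ 0.988  0.154 -0.    -0.001] 0.9958964448209147 [-0.37165992  1.1106141   0.65612813]
captop [0.5478 0.1964 0.154 ]
wing [0.5478 0.1949 0.183 ]
bay tl [0.5905 0.1599 0.06  ]
bay tr [0.5897 0.1473 0.06  ]
bay br [0.5024 0.1547 0.06  ]
bay bl [0.509  0.2434 0.06  ]
wingtop corner [0.5597 0.2032 0.183 ]
wing far [0.5374 0.2018 0.183 ]
```

View pics/c2.png

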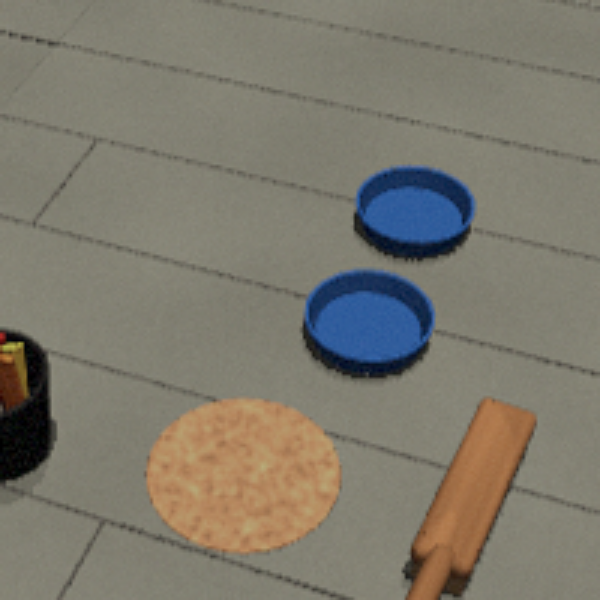

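The side crop shows both saucers and the mat unmoved. The move format was refused, so I'll retry with every key given.

Emit:
carry_out:
  series:
    - {"tx": 0.5, "ty": 0.32, "tz": 0.0, "ax": 0.0, "ay": 0.0, "az": -0.025, "gripper": -1.0}
    - {"tx": 1.0, "ty": 0.65, "tz": 0.0, "ax": 0.0, "ay": 0.0, "az": -0.049, "gripper": -1.0}
    - {"tx": 1.0, "ty": 0.65, "tz": 0.0, "ax": 0.0, "ay": 0.0, "az": -0.049, "gripper": -1.0}
    - {"tx": 1.0, "ty": 0.65, "tz": 0.0, "ax": 0.0, "ay": 0.0, "az": -0.049, "gripper": -1.0}
  squeeze: 40

```text
t: 0.65
tcp_pos: [0.273, -0.3973, 0.2015]
ee_rot: [1.0, 0.002, -0.0, -0.0]
contact_force: [0.3, 0.4, 1.0]
opening: 0.149
gripper_force: 0.0
```

Emit:
carry_out:
  series:
    - {"tx": 0.5, "ty": 0.32, "tz": 0.0, "ax": 0.0, "ay": 0.0, "az": 0.0, "gripper": -1.0}
    - {"tx": 1.0, "ty": 0.62, "tz": -0.3, "ax": 0.0, "ay": 0.0, "az": 0.0, "gripper": -1.0}
    - {"tx": 1.0, "ty": 0.62, "tz": -0.3, "ax": 0.0, "ay": 0.0, "az": 0.0, "gripper": -1.0}

```text
t: 1.02
tcp_pos: [0.3926, -0.3228, 0.1642]
ee_rot: [1.0, 0.001, -0.001, -0.001]
contact_force: [-0.1, 0.8, -0.1]
opening: 0.001
gripper_force: 0.0
```

Emit:
carry_out:
  series:
    - {"tx": 0.45, "ty": 0.31, "tz": -0.4, "ax": 0.0, "ay": 0.0, "az": 0.0, "gripper": -1.0}
    - {"tx": 0.87, "ty": 0.6, "tz": -0.85, "ax": 0.0, "ay": 0.0, "az": 0.0, "gripper": -1.0}
    - {"tx": 0.87, "ty": 0.6, "tz": -0.85, "ax": 0.0, "ay": 0.0, "az": 0.0, "gripper": -1.0}
    - {"tx": 0.87, "ty": 0.6, "tz": -0.85, "ax": 0.0, "ay": 0.0, "az": 0.0, "gripper": -1.0}

```text
t: 1.52
tcp_pos: [0.4953, -0.2508, 0.0609]
ee_rot: [1.0, 0.001, -0.002, -0.001]
contact_force: [-0.6, -0.0, 0.7]
opening: 0.0
gripper_force: 0.0
```

```bash
python3 - <<'E'
from h import *
s=get_state();print(s['t'],s['joint_positions'].round(3),s['tcp_pos'],s['ee_rot'].round(3),s['opening'],s['contact_force'])
p,d=snap('side','side2')
cv2.imwrite('pics/c3.png',cv2.resize(p[80:280,200:400,::-1],None,fx=3,fy=3))
E
```

```text
1.525 [-0.469  0.451 -0.075  1.051 -0.     2.67 ] [ 0.49525591 -0.25077795  0.06090228] [ 1.     0.001 -0.002 -0.001] 0.00024336794485415534 [-0.56628469 -0.04430527  0.65050806]
```

View pics/c3.png

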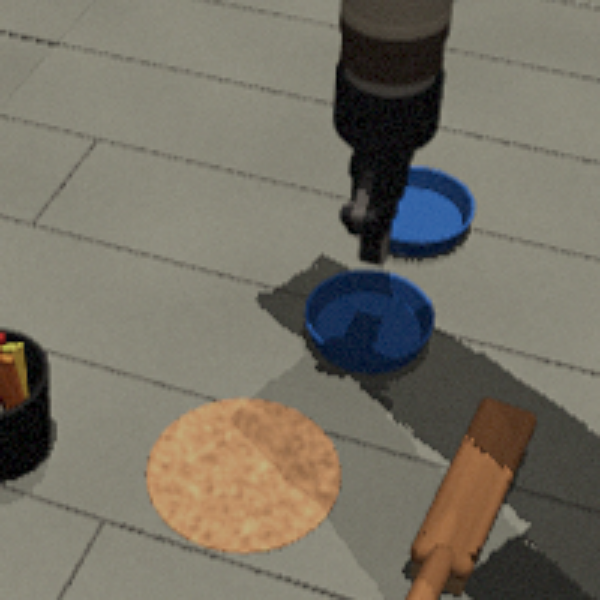

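The tip is centred over the correct saucer at crop (370,320). I'll lower it inside, then push toward the mat.

Emit:
carry_out:
  series:
    - {"tx": 0.02, "ty": 0.04, "tz": -0.25, "ax": 0.0, "ay": 0.0, "az": 0.0, "gripper": -1.0}
    - {"tx": 0.05, "ty": 0.1, "tz": -0.41, "ax": 0.0, "ay": 0.0, "az": 0.0, "gripper": -1.0}
    - {"tx": 0.05, "ty": 0.1, "tz": -0.41, "ax": 0.0, "ay": 0.0, "az": 0.0, "gripper": -1.0}
    - {"tx": 0.07, "ty": 0.2, "tz": -0.41, "ax": 0.0, "ay": 0.0, "az": 0.0, "gripper": -1.0}
    - {"tx": 0.1, "ty": 0.3, "tz": -0.41, "ax": 0.0, "ay": 0.0, "az": 0.0, "gripper": -1.0}
    - {"tx": 0.12, "ty": 0.4, "tz": -0.41, "ax": 0.0, "ay": 0.0, "az": 0.0, "gripper": -1.0}
    - {"tx": 0.15, "ty": 0.5, "tz": -0.41, "ax": 0.0, "ay": 0.0, "az": 0.0, "gripper": -1.0}
    - {"tx": 0.17, "ty": 0.6, "tz": -0.41, "ax": 0.0, "ay": 0.0, "az": 0.0, "gripper": -1.0}
    - {"tx": 0.2, "ty": 0.7, "tz": -0.41, "ax": 0.0, "ay": 0.0, "az": 0.0, "gripper": -1.0}
    - {"tx": 0.22, "ty": 0.8, "tz": -0.41, "ax": 0.0, "ay": 0.0, "az": 0.0, "gripper": -1.0}
    - {"tx": 0.25, "ty": 0.9, "tz": -0.41, "ax": 0.0, "ay": 0.0, "az": 0.0, "gripper": -1.0}
    - {"tx": 0.25, "ty": 0.9, "tz": -0.41, "ax": 0.0, "ay": 0.0, "az": 0.0, "gripper": -1.0}

```text
t: 3.08
tcp_pos: [0.5266, -0.143, 0.0146]
ee_rot: [1.0, 0.001, -0.0, 0.0]
contact_force: [-0.3, -0.1, 0.4]
opening: -0.001
gripper_force: 0.0
```

```bash
cat >> h.py <<'E'
def blue(n,f,z=.024):
    p,d=snap(n,f); hsv=cv2.cvtColor(p,cv2.COLOR_RGB2HSV)
    b=((hsv[...,0]>100)&(hsv[...,0]<125)&(hsv[...,1]>120)).astype(np.uint8)
    m,l,st,c=cv2.connectedComponentsWithStats(b)
    for i in range(1,m):
        if st[i,4]>150:
            x,y,w,h,_=st[i]; print(n,'blue',st[i],atz(n,x+w/2-.5,y+h/2-.5,z).round(4))
    return p
E
python3 - <<'E'
from h import *
s=get_state();print(s['t'],s['tcp_pos'],s['contact_force'])
blue('top','t3');p=blue('side','s3')
E
```

```text
3.075 [ 0.52664015 -0.14299798  0.01457737] [-0.29006853 -0.06839728  0.43795337]
top blue [ 95 201  34  25 702] [0.5518 0.3445 0.024 ]
top blue [ 384  212   42   42 1394] [ 0.5006 -0.4073  0.024 ]
top blue [ 329  214   38   42 1072] [ 0.4958 -0.2613  0.024 ]
side blue [319 136  39  30 913] [ 0.495 -0.395  0.024]
side blue [ 303  170   42   35 1105] [ 0.4898 -0.2469  0.024 ]
side blue [ 165  342   56   63 1972] [0.5657 0.274  0.024 ]
```

```bash
python3 - <<'E'
import cv2
p=cv2.imread('pics/s3.png');t=cv2.imread('pics/t3.png')
a=cv2.resize(p[100:280,240:380],None,fx=3,fy=3); b=cv2.resize(t[160:280,250:370],None,fx=3,fy=3)
b=cv2.copyMakeBorder(b,0,a.shape[0]-b.shape[0],0,0,cv2.BORDER_CONSTANT)
cv2.imwrite('pics/c4.png',cv2.hconcat([a,b]))
E
```

```text
(no output)
```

View pics/c4.png

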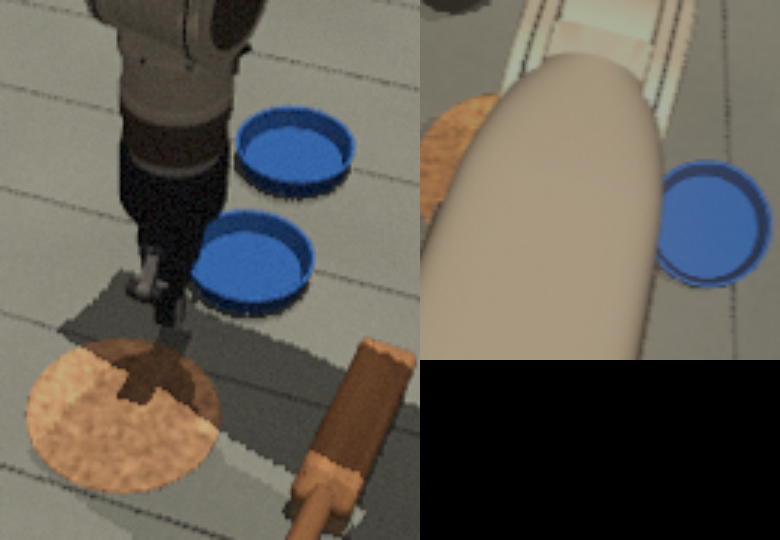

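The saucer did not move: the tip, at side px (297,207), seems to hover well above the floor. I'll check its true height with depth.

```bash
python3 - <<'E'
from h import *
for f,pts in (('side2',[(325,165),(325,163),(325,160)]),('side3',[])):
    if pts:
        d=np.load(f'pics/{f}.npy')
        for u,v in pts: print(f,u,v,d[v,u],atd('side',u,v,d[v,u]).round(3))
d=np.load('pics/s3.npy')
for v in (195,200,203,205,207,210): print(v,[tuple(atd('side',u,v,d[v,u]).round(3)) for u in (295,298,301)])
# consistency: project points known
for u,v in((324,187),(282,238),(262,225)): print(u,v,atd('side',u,v,d[v,u]).round(3))
s=get_state();print(s['joint_positions'],s['tcp_pos'])
E
```

```text
side2 325 165 0.9528857 [ 0.489 -0.237  0.106]
side2 325 163 0.94522595 [ 0.489 -0.235  0.114]
side2 325 160 0.9407202 [ 0.49  -0.236  0.122]
195 [(np.float64(0.514), np.float64(-0.1), np.float64(0.129)), (np.float64(0.517), np.float64(-0.129), np.float64(0.099)), (np.float64(0.514), np.float64(-0.141), np.float64(0.09))]
200 [(np.float64(0.514), np.float64(-0.102), np.float64(0.112)), (np.float64(0.513), np.float64(-0.118), np.float64(0.096)), (np.float64(0.514), np.float64(-0.145), np.float64(0.069))]
203 [(np.float64(0.523), np.float64(-0.129), np.float64(0.072)), (np.float64(0.519), np.float64(-0.136), np.float64(0.066)), (np.float64(0.514), np.float64(-0.145), np.float64(0.059))]
205 [(np.float64(0.524), np.float64(-0.13), np.float64(0.063)), (np.float64(0.518), np.float64(-0.136), np.float64(0.059)), (np.float64(0.515), np.float64(-0.147), np.float64(0.05))]
207 [(np.float64(0.523), np.float64(-0.13), np.float64(0.057)), (np.float64(0.519), np.float64(-0.137), np.float64(0.051)), (np.float64(0.526), np.float64(-0.184), np.float64(0.0))]
210 [(np.float64(0.536), np.float64(-0.168), np.float64(0.002)), (np.float64(0.53), np.float64(-0.172), np.float64(-0.0)), (np.float64(0.523), np.float64(-0.174), np.float64(0.0))]
324 187 [ 0.493 -0.267  0.004]
282 238 [0.322 0.461 0.748]
262 225 [ 0.592 -0.094  0.003]
[-2.66674106e-01  4.81022020e-01 -1.64400922e-01  9.25438396e-01
 -3.22261889e-04  2.87369212e+00] [ 0.52637775 -0.14390753  0.01457101]
```

Depth puts the visible fingertip at z≈0.048 while the reported TCP is 0.0146, so the reported z is about 34 mm too low. That is why the tip passed over the rim. I'll trust the cameras and touch instead: go back over the saucer and lower gradually.

Emit:
carry_out:
  series:
    - {"tx": -0.1, "ty": -0.4, "tz": 0.05, "ax": 0.0, "ay": 0.0, "az": 0.0, "gripper": -1.0}
    - {"tx": -0.21, "ty": -0.85, "tz": 0.05, "ax": 0.0, "ay": 0.0, "az": 0.0, "gripper": -1.0}
    - {"tx": -0.21, "ty": -0.85, "tz": 0.0, "ax": 0.0, "ay": 0.0, "az": 0.0, "gripper": -1.0}
    - {"tx": -0.21, "ty": -0.85, "tz": -0.12, "ax": 0.0, "ay": 0.0, "az": 0.0, "gripper": -1.0}
    - {"tx": -0.21, "ty": -0.85, "tz": -0.2, "ax": 0.0, "ay": 0.0, "az": 0.0, "gripper": -1.0}
    - {"tx": -0.21, "ty": -0.85, "tz": -0.2, "ax": 0.0, "ay": 0.0, "az": 0.0, "gripper": -1.0}
    - {"tx": -0.21, "ty": -0.85, "tz": -0.2, "ax": 0.0, "ay": 0.0, "az": 0.0, "gripper": -1.0}

```text
t: 4.05
tcp_pos: [0.5014, -0.2452, -0.0095]
ee_rot: [1.0, 0.001, -0.0, -0.0]
contact_force: [0.4, -0.3, 0.3]
opening: 0.002
gripper_force: 0.0
```

```bash
python3 - <<'E'
from h import *
s=get_state();print(s['t'],s['tcp_pos'],s['contact_force'])
p,d=snap('side','s4')
# columns of dark finger: lowest pixels with z>0.026 near tcp
pts=[]
for v in range(150,215):
    for u in range(300,350):
        P=atd('side',u,v,d[v,u])
        if p[v,u].max()<75 and np.hypot(P[0]-s['tcp_pos'][0],P[1]-s['tcp_pos'][1])<.03 and P[2]>.006: pts.append((P[2],P[0],P[1],u,v))
print(np.round(sorted(pts)[:12],3))
E
```

```text
4.05 [ 0.50144325 -0.2451846  -0.00948981] [ 0.37225148 -0.28206153  0.33766625]Traceback (most recent call last):
  File "<stdin>", line 8, in <module>
  File "h.py", line 14, in atd
    o,r=ray(n,u,v); return o+r*d
        ~~~^^^^^^^
  File "h.py", line 7, in ray
    c=get_calibration(n); K=np.array([[c['fx'],0,c['cx']],[0,c['fy'],c['cy']],[0,0,1]])
ValueError: time passes only in moves, steps and waits
```

At a reported z of -9.5 mm there is still no contact, which confirms the offset. I'll continue down gently.

Emit:
carry_out:
  series:
    - {"tx": 0.0, "ty": 0.0, "tz": -0.03, "ax": 0.0, "ay": 0.0, "az": 0.0, "gripper": -1.0}
    - {"tx": 0.0, "ty": 0.0, "tz": -0.06, "ax": 0.0, "ay": 0.0, "az": 0.0, "gripper": -1.0}
    - {"tx": 0.0, "ty": 0.0, "tz": -0.09, "ax": 0.0, "ay": 0.0, "az": 0.0, "gripper": -1.0}
    - {"tx": 0.0, "ty": 0.0, "tz": -0.1, "ax": 0.0, "ay": 0.0, "az": 0.0, "gripper": -1.0}
    - {"tx": 0.0, "ty": 0.0, "tz": -0.1, "ax": 0.0, "ay": 0.0, "az": 0.0, "gripper": -1.0}

```text
t: 4.72
tcp_pos: [0.501, -0.2459, -0.0216]
ee_rot: [1.0, 0.0, -0.0, -0.0]
contact_force: [0.1, 0.2, -0.3]
opening: -0.005
gripper_force: 0.0
```

```bash
sed -i 's/c=get_calibration(n); K/c=cal(n); K/' h.py; cat >> h.py <<'E'
import functools
cal=functools.lru_cache(None)(get_calibration)
E
cat > tip.py <<'E'
from h import *
import sys
def tip(f,cap=True):
    s=get_state();print(s['t'],s['tcp_pos'].round(4),s['contact_force'].round(2))
    p,d=snap('side',f)
    pts=[]
    for v in range(100,330):
        for u in range(180,360):
            if p[v,u].max()<75:
                P=atd('side',u,v,d[v,u])
                if np.hypot(P[0]-s['tcp_pos'][0],P[1]-s['tcp_pos'][1])<.03 and P[2]>.006: pts.append((P[2],P[0],P[1],u,v))
    print(np.round(sorted(pts)[:40:4],3)); return p
if __name__=='__main__': tip(sys.argv[1])
E
python3 tip.py s5
```

```text
4.725 [ 0.501  -0.2459 -0.0216] [ 0.14  0.18 -0.28]
[[ 6.00e-03  5.18e-01 -2.36e-01  3.11e+02  1.92e+02]
 [ 6.00e-03  5.24e-01 -2.37e-01  3.09e+02  1.91e+02]
 [ 6.00e-03  5.02e-01 -2.35e-01  3.17e+02  1.94e+02]
 [ 7.00e-03  4.95e-01 -2.37e-01  3.20e+02  1.94e+02]
 [ 7.00e-03  5.05e-01 -2.29e-01  3.15e+02  1.95e+02]
 [ 7.00e-03  4.85e-01 -2.33e-01  3.23e+02  1.96e+02]
 [ 7.00e-03  4.97e-01 -2.35e-01  3.19e+02  1.94e+02]
 [ 1.00e-02  5.01e-01 -2.38e-01  3.18e+02  1.92e+02]
 [ 1.40e-02  4.89e-01 -2.42e-01  3.23e+02  1.91e+02]
 [ 1.70e-02  4.97e-01 -2.33e-01  3.19e+02  1.92e+02]]
```

The tip should now be about 12 mm above the floor, below the rim, with no contact. Pushing along the line to the mat.

Emit:
carry_out:
  series:
    - {"tx": 0.02, "ty": 0.08, "tz": 0.0, "ax": 0.0, "ay": 0.0, "az": 0.0, "gripper": -1.0}
    - {"tx": 0.04, "ty": 0.16, "tz": 0.0, "ax": 0.0, "ay": 0.0, "az": 0.0, "gripper": -1.0}
    - {"tx": 0.06, "ty": 0.24, "tz": 0.0, "ax": 0.0, "ay": 0.0, "az": 0.0, "gripper": -1.0}
    - {"tx": 0.08, "ty": 0.32, "tz": 0.0, "ax": 0.0, "ay": 0.0, "az": 0.0, "gripper": -1.0}
    - {"tx": 0.1, "ty": 0.4, "tz": 0.0, "ax": 0.0, "ay": 0.0, "az": 0.0, "gripper": -1.0}
    - {"tx": 0.12, "ty": 0.48, "tz": 0.0, "ax": 0.0, "ay": 0.0, "az": 0.0, "gripper": -1.0}
    - {"tx": 0.14, "ty": 0.56, "tz": 0.0, "ax": 0.0, "ay": 0.0, "az": 0.0, "gripper": -1.0}

```text
t: 5.65
tcp_pos: [0.5181, -0.1781, -0.0214]
ee_rot: [1.0, 0.0, 0.0, 0.0]
contact_force: [0.4, -1.1, -0.4]
opening: -0.005
gripper_force: 0.4
```

```bash
python3 - <<'E'
from h import *
s=get_state();print(s['t'],s['tcp_pos'],s['contact_force'])
blue('top','t6');blue('side','s6')
E
```

```text
5.65 [ 0.51814611 -0.17812272 -0.02135837] [ 0.44379218 -1.11753138 -0.3792064 ]
top blue [ 95 201  34  25 702] [0.5518 0.3445 0.024 ]
top blue [ 384  212   42   42 1389] [ 0.5006 -0.4073  0.024 ]
side blue [323 136  35  30 841] [ 0.49   -0.3969  0.024 ]
side blue [289 180  45  36 799] [ 0.5074 -0.2015  0.024 ]
side blue [ 164  342   57   63 1969] [0.5665 0.2743 0.024 ]
```

Emit:
carry_out:
  series:
    - {"tx": 0.02, "ty": 0.1, "tz": 0.0, "ax": 0.0, "ay": 0.0, "az": 0.0, "gripper": -1.0}
    - {"tx": 0.05, "ty": 0.2, "tz": 0.0, "ax": 0.0, "ay": 0.0, "az": 0.0, "gripper": -1.0}
    - {"tx": 0.07, "ty": 0.3, "tz": 0.0, "ax": 0.0, "ay": 0.0, "az": 0.0, "gripper": -1.0}
    - {"tx": 0.1, "ty": 0.4, "tz": 0.0, "ax": 0.0, "ay": 0.0, "az": 0.0, "gripper": -1.0}
    - {"tx": 0.12, "ty": 0.5, "tz": 0.0, "ax": 0.0, "ay": 0.0, "az": 0.0, "gripper": -1.0}
    - {"tx": 0.15, "ty": 0.6, "tz": 0.0, "ax": 0.0, "ay": 0.0, "az": 0.0, "gripper": -1.0}
    - {"tx": 0.17, "ty": 0.7, "tz": 0.0, "ax": 0.0, "ay": 0.0, "az": 0.0, "gripper": -1.0}
    - {"tx": 0.2, "ty": 0.8, "tz": 0.0, "ax": 0.0, "ay": 0.0, "az": 0.0, "gripper": -1.0}
    - {"tx": 0.22, "ty": 0.86, "tz": 0.0, "ax": 0.0, "ay": 0.0, "az": 0.0, "gripper": -1.0}
    - {"tx": 0.22, "ty": 0.92, "tz": 0.0, "ax": 0.0, "ay": 0.0, "az": 0.0, "gripper": -1.0}
    - {"tx": 0.22, "ty": 0.92, "tz": 0.0, "ax": 0.0, "ay": 0.0, "az": 0.0, "gripper": -1.0}

```text
t: 7.12
tcp_pos: [0.5443, -0.0677, -0.0214]
ee_rot: [1.0, 0.001, -0.0, -0.0]
contact_force: [0.5, -0.3, 0.7]
opening: 0.003
gripper_force: 0.0
```

```bash
python3 - <<'E'
from h import *
s=get_state();print(s['t'],s['tcp_pos'],s['contact_force'],s['joint_positions'])
blue('side','s7');blue('top','t7')
E
```

```text
7.125 [ 0.54428472 -0.06773496 -0.02142122] [ 0.50151613 -0.26798934  0.74858936] [-1.24033236e-01  5.31157025e-01 -1.92140826e-01  8.47700032e-01
  3.65842485e-04  3.01592244e+00]
side blue [319 136  39  30 916] [ 0.495 -0.395  0.024]
side blue [265 207  43  40 802] [ 0.5315 -0.0943  0.024 ]
side blue [ 164  342   57   63 1977] [0.5665 0.2743 0.024 ]
top blue [ 95 201  34  25 703] [0.5518 0.3445 0.024 ]
top blue [ 384  212   42   42 1390] [ 0.5006 -0.4073  0.024 ]
```

Emit:
carry_out:
  series:
    - {"tx": 0.02, "ty": 0.07, "tz": 0.0, "ax": 0.0, "ay": 0.0, "az": 0.0, "gripper": -1.0}
    - {"tx": 0.03, "ty": 0.13, "tz": 0.0, "ax": 0.0, "ay": 0.0, "az": 0.0, "gripper": -1.0}
    - {"tx": 0.03, "ty": 0.18, "tz": 0.0, "ax": 0.0, "ay": 0.0, "az": 0.0, "gripper": -1.0}
    - {"tx": 0.03, "ty": 0.18, "tz": 0.0, "ax": 0.0, "ay": 0.0, "az": 0.0, "gripper": -1.0}
    - {"tx": 0.03, "ty": 0.11, "tz": 0.0, "ax": 0.0, "ay": 0.0, "az": 0.0, "gripper": -1.0}
    - {"tx": 0.03, "ty": 0.08, "tz": 0.2, "ax": 0.0, "ay": 0.0, "az": 0.0, "gripper": -1.0}
    - {"tx": 0.03, "ty": 0.08, "tz": 0.6, "ax": 0.0, "ay": 0.0, "az": 0.0, "gripper": -1.0}
    - {"tx": 0.03, "ty": 0.08, "tz": 1.0, "ax": 0.0, "ay": 0.0, "az": 0.0, "gripper": -1.0}
    - {"tx": 0.03, "ty": 0.08, "tz": 1.0, "ax": 0.0, "ay": 0.0, "az": 0.0, "gripper": -1.0}

```text
t: 8.35
tcp_pos: [0.5517, -0.0599, 0.1034]
ee_rot: [1.0, 0.0, 0.005, 0.001]
contact_force: [0.6, 0.6, -1.0]
opening: -0.006
gripper_force: 0.0
```

Emit:
carry_out:
  series:
    - {"tx": 0.0, "ty": 0.0, "tz": 0.5, "ax": 0.0, "ay": 0.0, "az": 0.03, "gripper": 0.0}
    - {"tx": -0.2, "ty": 0.2, "tz": 1.0, "ax": 0.0, "ay": 0.0, "az": 0.06, "gripper": 0.0}
    - {"tx": -0.4, "ty": 0.4, "tz": 1.0, "ax": 0.0, "ay": 0.0, "az": 0.09, "gripper": 0.0}
    - {"tx": -0.6, "ty": 0.7, "tz": 1.0, "ax": 0.0, "ay": 0.0, "az": 0.12, "gripper": 0.0}
    - {"tx": -0.8, "ty": 0.9, "tz": 1.0, "ax": 0.0, "ay": 0.0, "az": 0.15, "gripper": 0.0}
    - {"tx": -1.0, "ty": 1.0, "tz": 1.0, "ax": 0.0, "ay": 0.0, "az": 0.18, "gripper": 0.0}
    - {"tx": -1.0, "ty": 1.0, "tz": 1.0, "ax": 0.0, "ay": 0.0, "az": 0.21, "gripper": 0.0}
    - {"tx": -1.0, "ty": 1.0, "tz": 1.0, "ax": 0.0, "ay": 0.0, "az": 0.24, "gripper": 0.0}
    - {"tx": -1.0, "ty": 1.0, "tz": 1.0, "ax": 0.0, "ay": 0.0, "az": 0.24, "gripper": 0.0}

```text
t: 9.48
tcp_pos: [0.4275, 0.0609, 0.2178]
ee_rot: [0.729, 0.684, -0.001, -0.0]
contact_force: [-0.2, -1.0, 0.9]
opening: 0.501
gripper_force: 0.0
```

```bash
python3 - <<'E'
from h import *
s=get_state();print(s['t'],s['tcp_pos'],s['opening'],s['joint_positions'].round(3),s['ee_rot'])
blue('side','s8');p=blue('top','t8')
cv2.imwrite('pics/c5.png',cv2.hconcat([p[:,:400,::-1],cv2.imread('pics/s8.png')[:,130:530]]))
E
```

```text
9.475 [0.42750327 0.06088689 0.21783981] 0.5009121973795817 [ 0.142  0.1   -0.125  1.348 -0.     1.776] [ 7.29388521e-01  6.84099352e-01 -5.69817740e-04 -3.70699306e-04]
side blue [347 140  11  24 162] [ 0.4585 -0.4045  0.024 ]
side blue [ 256  213   47   40 1445] [ 0.54   -0.0722  0.024 ]
side blue [ 165  342   56   63 1974] [0.5657 0.274  0.024 ]
top blue [ 256  195   41   42 1244] [ 0.5452 -0.0795  0.024 ]
top blue [ 95 201  13  23 263] [0.5544 0.3721 0.024 ]
top blue [ 384  212   42   42 1390] [ 0.5006 -0.4073  0.024 ]
```

View pics/c5.png

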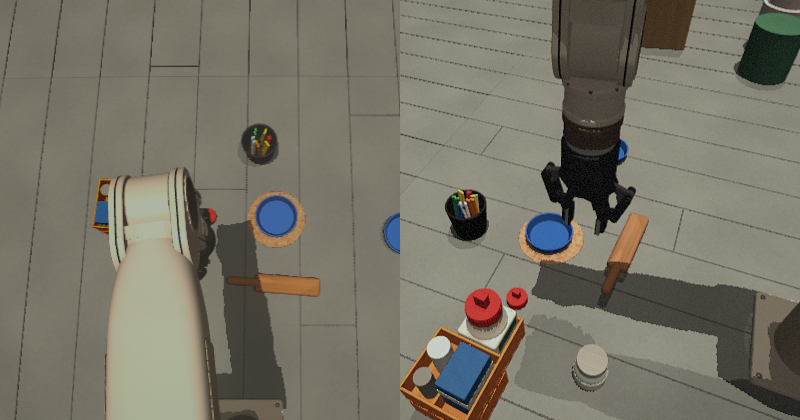

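The saucer now stands wholly on the mat, at about (0.545,-0.080) (top px 276,216), with a cork ring visible all round. Next I rotate and move above the cap.

Emit:
carry_out:
  series:
    - {"tx": 0.1, "ty": 0.1, "tz": 0.1, "ax": 0.0, "ay": 0.0, "az": 0.03, "gripper": 0.0}
    - {"tx": 0.2, "ty": 0.2, "tz": 0.1, "ax": 0.0, "ay": 0.0, "az": 0.06, "gripper": 0.0}
    - {"tx": 0.3, "ty": 0.3, "tz": 0.1, "ax": 0.0, "ay": 0.0, "az": 0.09, "gripper": 0.0}
    - {"tx": 0.4, "ty": 0.4, "tz": 0.1, "ax": 0.0, "ay": 0.0, "az": 0.12, "gripper": 0.0}
    - {"tx": 0.5, "ty": 0.5, "tz": 0.1, "ax": 0.0, "ay": 0.0, "az": 0.15, "gripper": 0.0}
    - {"tx": 0.5, "ty": 0.6, "tz": 0.1, "ax": 0.0, "ay": 0.0, "az": 0.18, "gripper": 0.0}
    - {"tx": 0.5, "ty": 0.6, "tz": 0.1, "ax": 0.0, "ay": 0.0, "az": 0.21, "gripper": 0.0}
    - {"tx": 0.5, "ty": 0.6, "tz": 0.1, "ax": 0.0, "ay": 0.0, "az": 0.24, "gripper": 0.0}
    - {"tx": 0.5, "ty": 0.6, "tz": 0.1, "ax": 0.0, "ay": 0.0, "az": 0.249, "gripper": 0.0}
    - {"tx": 0.5, "ty": 0.6, "tz": 0.1, "ax": 0.0, "ay": 0.0, "az": 0.249, "gripper": 0.0}

```text
t: 10.82
tcp_pos: [0.488, 0.133, 0.2302]
ee_rot: [0.035, 0.999, -0.0, -0.0]
contact_force: [0.5, 0.3, 0.4]
opening: 0.496
gripper_force: 0.0
```

```bash
python3 - <<'E'
from h import *
s=get_state();print(s['t'],s['tcp_pos'],s['opening'],s['joint_positions'].round(3),s['ee_rot'])
def red(n,f,box,p=None):
    if p is None: p=cv2.imread(f'pics/{f}.png')[:,:,::-1]
    d=np.load(f'pics/{f}.npy'); P=[]
    for v in range(box[1],box[3]):
        for u in range(box[0],box[2]):
            r,g,b=p[v,u].astype(int)
            if r>90 and r>2.5*g and d[v,u]>0: P.append(atd(n,u,v,d[v,u]))
    return np.array(P)
for n,f,box in (('top','top0',(135,185,180,228)),('side','s8',(185,270,240,335))):
    P=red(n,f,box)
    w=P[P[:,2]>.176]; k=P[(P[:,2]>.149)&(P[:,2]<.158)]
    print(n,'wing n',len(w),w.mean(0).round(4),w.min(0).round(4),w.max(0).round(4))
    r=cv2.minAreaRect(((w[:,:2]-w[:,:2].mean(0))*1000).astype(np.float32));print(r)
    (x,y),rad=cv2.minEnclosingCircle((k[:,:2]*1000).astype(np.float32));print('skirt',x,y,rad)
E
```

```text
10.825 [0.48796042 0.13302316 0.23018112] 0.49646603534755773 [ 0.266  0.243  0.081  1.41  -0.     0.337] [ 3.54817030e-02  9.99370259e-01 -1.33444057e-04 -3.42250802e-04]
top wing n 64 [0.55   0.1979 0.1824] [0.5394 0.19   0.1764] [0.5609 0.2064 0.1874]
((0.24434566497802734, 0.16738510131835938), (15.082305908203125, 21.674684524536133), 84.38457489013672)
skirt 550.4627075195312 197.64886474609375 30.513790130615234
side wing n 122 [0.5467 0.1997 0.183 ] [0.536  0.1915 0.178 ] [0.5577 0.2067 0.1861]
((0.2894773483276367, -0.7599306106567383), (14.075849533081055, 21.368362426757812), 84.54448699951172)
skirt 546.9627075195312 199.51890563964844 29.195579528808594
```

Both views agree: the wing centre is at (0.549,0.198) and its yaw is -5.6°. I'll hover above it and check the tip height.

Emit:
carry_out:
  series:
    - {"tx": 0.25, "ty": 0.27, "tz": 0.0, "ax": 0.0, "ay": 0.0, "az": -0.004, "gripper": 0.0}
    - {"tx": 0.51, "ty": 0.54, "tz": 0.0, "ax": 0.0, "ay": 0.0, "az": -0.004, "gripper": 0.0}
    - {"tx": 0.51, "ty": 0.54, "tz": -0.2, "ax": 0.0, "ay": 0.0, "az": -0.004, "gripper": 0.0}
    - {"tx": 0.51, "ty": 0.54, "tz": -0.4, "ax": 0.0, "ay": 0.0, "az": -0.004, "gripper": 0.0}
    - {"tx": 0.51, "ty": 0.54, "tz": -0.4, "ax": 0.0, "ay": 0.0, "az": -0.004, "gripper": 0.0}

```text
t: 11.45
tcp_pos: [0.5476, 0.1974, 0.1801]
ee_rot: [0.048, 0.999, -0.001, -0.003]
contact_force: [-0.2, -0.8, -0.3]
opening: 0.501
gripper_force: 0.0
```

```bash
python3 - <<'E'
from h import *
s=get_state();print(s['t'],s['tcp_pos'],s['contact_force'],s['ee_rot'])
p,d=snap('side','s9')
cv2.imwrite('pics/c6.png',cv2.resize(p[210:360,150:300,::-1],None,fx=4,fy=4))
P=np.array([[*atd('side',u,v,d[v,u]),u,v] for v in range(210,330) for u in range(170,260) if p[v,u].max()<70 and d[v,u]>0.1])
m=(np.hypot(P[:,0]-s['tcp_pos'][0],P[:,1]-s['tcp_pos'][1])<.06)&(P[:,2]>.165)
Q=P[m];print(Q[Q[:,2].argsort()][:16:2].round(3))
E
```

```text
11.45 [0.5476138  0.19738556 0.18007685] [-0.17336262 -0.81691513 -0.25001395] [ 0.04761362  0.99886198 -0.00107774 -0.00255431]
[[5.37e-01 2.03e-01 1.66e-01 2.16e+02 3.04e+02]
 [5.58e-01 2.04e-01 1.68e-01 2.04e+02 3.00e+02]
 [5.55e-01 2.04e-01 1.74e-01 2.05e+02 2.99e+02]
 [5.37e-01 1.97e-01 1.79e-01 2.17e+02 2.97e+02]
 [5.55e-01 2.01e-01 1.83e-01 2.05e+02 2.94e+02]
 [5.46e-01 1.76e-01 2.12e-01 2.15e+02 2.73e+02]
 [5.42e-01 1.77e-01 2.13e-01 2.17e+02 2.74e+02]
 [5.44e-01 1.76e-01 2.13e-01 2.16e+02 2.73e+02]]
```

View pics/c6.png

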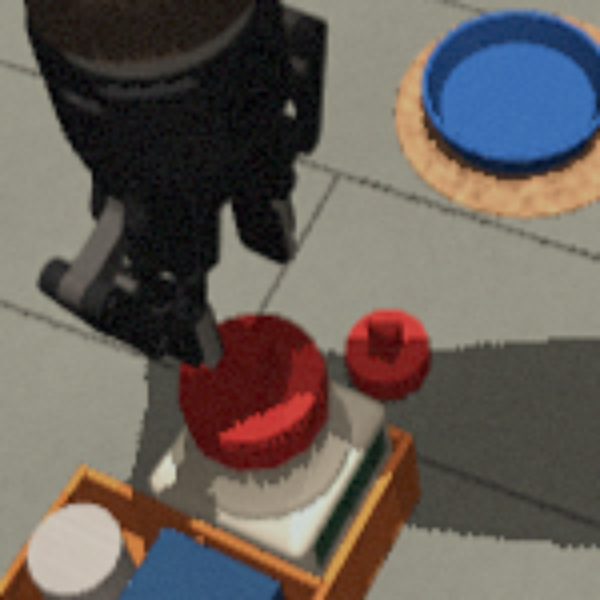

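The half-open tips are at z≈0.212 with a reported TCP of 0.180, straddling the wing, so the offset is about 32 mm here. I'll descend to a reported 0.126 and close.

Emit:
carry_out:
  series:
    - {"tx": 0.01, "ty": 0.0, "tz": -0.2, "ax": 0.0, "ay": 0.0, "az": 0.0, "gripper": 0.0}
    - {"tx": 0.01, "ty": 0.0, "tz": -0.35, "ax": 0.0, "ay": 0.0, "az": 0.0, "gripper": 0.0}
    - {"tx": 0.01, "ty": 0.0, "tz": -0.45, "ax": 0.0, "ay": 0.0, "az": 0.0, "gripper": 0.0}
    - {"tx": 0.01, "ty": 0.0, "tz": -0.45, "ax": 0.0, "ay": 0.0, "az": 0.0, "gripper": 0.0}
    - {"tx": 0.01, "ty": 0.0, "tz": -0.45, "ax": 0.0, "ay": 0.0, "az": 0.0, "gripper": -0.3}
    - {"tx": 0.01, "ty": 0.0, "tz": -0.45, "ax": 0.0, "ay": 0.0, "az": 0.0, "gripper": -0.5}
    - {"tx": 0.01, "ty": 0.0, "tz": -0.45, "ax": 0.0, "ay": 0.0, "az": 0.0, "gripper": -0.5}

```text
t: 12.38
tcp_pos: [0.5507, 0.1982, 0.1292]
ee_rot: [0.047, 0.999, 0.0, 0.0]
contact_force: [0.2, -0.0, 0.1]
opening: 0.25
gripper_force: 0.0
```

Emit:
carry_out:
  series:
    - {"tx": 0.0, "ty": 0.0, "tz": 0.0, "ax": 0.0, "ay": 0.0, "az": 0.0, "gripper": -1.0}
    - {"tx": 0.0, "ty": 0.0, "tz": 0.0, "ax": 0.0, "ay": 0.0, "az": 0.0, "gripper": -1.0}
    - {"tx": 0.0, "ty": 0.0, "tz": 0.0, "ax": 0.0, "ay": 0.0, "az": 0.0, "gripper": -1.0}
    - {"tx": 0.0, "ty": 0.0, "tz": 0.0, "ax": 0.0, "ay": 0.0, "az": 0.0, "gripper": -1.0}
  squeeze: 60

```text
t: 12.88
tcp_pos: [0.5507, 0.1982, 0.1292]
ee_rot: [0.047, 0.999, 0.0, 0.0]
contact_force: [-0.3, 0.7, 4.7]
opening: 0.155
gripper_force: 59.6
```

```bash
python3 - <<'E'
from h import *
s=get_state();print(s['t'],s['tcp_pos'],s['contact_force'],s['wrist_torque'],s['opening'],s['gripper_force'],s['joint_positions'].round(3))
p,d=snap('side','s10')
cv2.imwrite('pics/c7.png',cv2.resize(p[210:360,150:300,::-1],None,fx=4,fy=4))
E
```

```text
12.875 [0.55070956 0.19822033 0.12917448] [-0.29468895  0.66630956  4.6783773 ] [ 0.01326237  0.02441215 -0.01230938] 0.15502430477990134 59.565746784210205 [0.345 0.446 0.108 1.232 0.    0.439]
```

View pics/c7.png

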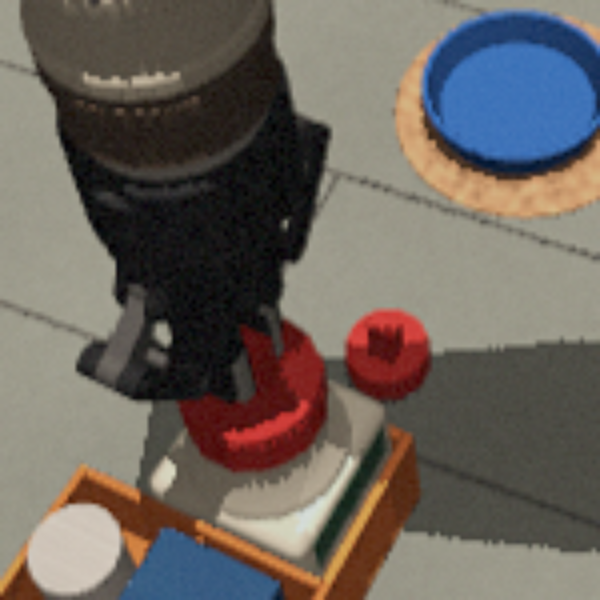

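The wing is gripped at an opening of about 13 mm with 60 N. I'll try anticlockwise a little.

Emit:
carry_out:
  series:
    - {"tx": 0.0, "ty": 0.0, "tz": 0.0, "ax": 0.0, "ay": 0.0, "az": 0.007, "gripper": -1.0}
    - {"tx": 0.0, "ty": 0.0, "tz": 0.0, "ax": 0.0, "ay": 0.0, "az": 0.014, "gripper": -1.0}
    - {"tx": 0.0, "ty": 0.0, "tz": 0.0, "ax": 0.0, "ay": 0.0, "az": 0.021, "gripper": -1.0}
    - {"tx": 0.0, "ty": 0.0, "tz": 0.0, "ax": 0.0, "ay": 0.0, "az": 0.028, "gripper": -1.0}
    - {"tx": 0.0, "ty": 0.0, "tz": 0.0, "ax": 0.0, "ay": 0.0, "az": 0.035, "gripper": -1.0}
    - {"tx": 0.0, "ty": 0.0, "tz": 0.0, "ax": 0.0, "ay": 0.0, "az": 0.035, "gripper": -1.0}

```text
t: 13.68
tcp_pos: [0.5508, 0.1983, 0.1292]
ee_rot: [-0.063, 0.998, 0.0, 0.001]
contact_force: [0.3, 0.8, 4.9]
opening: 0.142
gripper_force: 59.8
```

```bash
python3 - <<'E'
from h import *
s=get_state();print(s['t'],s['tcp_pos'],s['contact_force'],s['wrist_torque'],s['ee_rot'],s['opening'],s['gripper_force'])
E
```

```text
13.675 [0.55082881 0.19833254 0.12918483] [0.34678441 0.79929432 4.92555669] [0.09020477 0.06041796 0.04603818] [-6.30829684e-02  9.98008029e-01  2.86585285e-04  6.56320881e-04] 0.1419429043407697 59.7791987657547
```

It is free so far, with negligible torque. I'll go a bit further and check again.

Emit:
carry_out:
  series:
    - {"tx": 0.0, "ty": 0.0, "tz": 0.0, "ax": 0.0, "ay": 0.0, "az": 0.01, "gripper": -1.0}
    - {"tx": 0.0, "ty": 0.0, "tz": 0.0, "ax": 0.0, "ay": 0.0, "az": 0.02, "gripper": -1.0}
    - {"tx": 0.0, "ty": 0.0, "tz": 0.0, "ax": 0.0, "ay": 0.0, "az": 0.03, "gripper": -1.0}
    - {"tx": 0.0, "ty": 0.0, "tz": 0.0, "ax": 0.0, "ay": 0.0, "az": 0.03, "gripper": -1.0}

```text
t: 14.18
tcp_pos: [0.5509, 0.1983, 0.1292]
ee_rot: [-0.157, 0.988, 0.0, 0.001]
contact_force: [0.5, 0.5, 6.0]
opening: 0.152
gripper_force: 59.8
```

```bash
python3 - <<'E'
from h import *
s=get_state();print(s['t'],s['tcp_pos'],s['contact_force'],s['wrist_torque'],s['ee_rot'],s['opening'],s['gripper_force'])
E
```

```text
14.175 [0.55085404 0.19834511 0.12917855] [0.51347586 0.48335396 5.977547  ] [ 0.15234794 -0.00129293  0.0173252 ] [-1.56746133e-01  9.87638656e-01  2.24717945e-04  6.96270482e-04] 0.15176422340761414 59.804874658584595
```

Anticlockwise is the right way. I'll turn on to about 1.5 rad in total.

Emit:
carry_out:
  series:
    - {"tx": 0.0, "ty": 0.0, "tz": 0.0, "ax": 0.0, "ay": 0.0, "az": 0.015, "gripper": -1.0}
    - {"tx": 0.0, "ty": 0.0, "tz": 0.0, "ax": 0.0, "ay": 0.0, "az": 0.03, "gripper": -1.0}
    - {"tx": 0.0, "ty": 0.0, "tz": 0.0, "ax": 0.0, "ay": 0.0, "az": 0.045, "gripper": -1.0}
    - {"tx": 0.0, "ty": 0.0, "tz": 0.0, "ax": 0.0, "ay": 0.0, "az": 0.06, "gripper": -1.0}
    - {"tx": 0.0, "ty": 0.0, "tz": 0.0, "ax": 0.0, "ay": 0.0, "az": 0.075, "gripper": -1.0}
    - {"tx": 0.0, "ty": 0.0, "tz": 0.0, "ax": 0.0, "ay": 0.0, "az": 0.09, "gripper": -1.0}
    - {"tx": 0.0, "ty": 0.0, "tz": 0.0, "ax": 0.0, "ay": 0.0, "az": 0.105, "gripper": -1.0}
    - {"tx": 0.0, "ty": 0.0, "tz": 0.0, "ax": 0.0, "ay": 0.0, "az": 0.12, "gripper": -1.0}
    - {"tx": 0.0, "ty": 0.0, "tz": 0.0, "ax": 0.0, "ay": 0.0, "az": 0.135, "gripper": -1.0}
    - {"tx": 0.0, "ty": 0.0, "tz": 0.0, "ax": 0.0, "ay": 0.0, "az": 0.15, "gripper": -1.0}
    - {"tx": 0.0, "ty": 0.0, "tz": 0.0, "ax": 0.0, "ay": 0.0, "az": 0.165, "gripper": -1.0}
    - {"tx": 0.0, "ty": 0.0, "tz": 0.0, "ax": 0.0, "ay": 0.0, "az": 0.175, "gripper": -1.0}
    - {"tx": 0.0, "ty": 0.0, "tz": 0.0, "ax": 0.0, "ay": 0.0, "az": 0.175, "gripper": -1.0}

```text
t: 15.8
tcp_pos: [0.55, 0.1991, 0.1292]
ee_rot: [-0.65, 0.76, 0.001, 0.001]
contact_force: [-2.0, 1.7, 6.7]
opening: 0.148
gripper_force: 60.0
```

Emit:
carry_out:
  series:
    - {"tx": 0.0, "ty": 0.0, "tz": 0.02, "ax": 0.0, "ay": 0.0, "az": 0.0, "gripper": -1.0}
    - {"tx": 0.0, "ty": 0.0, "tz": 0.04, "ax": 0.0, "ay": 0.0, "az": 0.0, "gripper": -1.0}
    - {"tx": 0.0, "ty": 0.0, "tz": 0.04, "ax": 0.0, "ay": 0.0, "az": 0.0, "gripper": -1.0}

```text
t: 16.18
tcp_pos: [0.5494, 0.1984, 0.1326]
ee_rot: [-0.65, 0.76, 0.001, -0.001]
contact_force: [-2.0, 2.9, -2.2]
opening: 0.151
gripper_force: 58.8
```

Emit:
carry_out:
  series:
    - {"tx": 0.0, "ty": 0.0, "tz": 0.06, "ax": 0.0, "ay": 0.0, "az": 0.0, "gripper": -1.0}
    - {"tx": 0.0, "ty": 0.0, "tz": 0.12, "ax": 0.0, "ay": 0.0, "az": 0.0, "gripper": -1.0}
    - {"tx": 0.0, "ty": 0.0, "tz": 0.2, "ax": 0.0, "ay": 0.0, "az": 0.0, "gripper": -1.0}
    - {"tx": 0.0, "ty": 0.0, "tz": 0.3, "ax": 0.0, "ay": 0.0, "az": 0.0, "gripper": -1.0}
    - {"tx": 0.0, "ty": 0.0, "tz": 0.4, "ax": 0.0, "ay": 0.0, "az": 0.0, "gripper": -1.0}
    - {"tx": 0.0, "ty": 0.0, "tz": 0.45, "ax": 0.0, "ay": 0.0, "az": 0.0, "gripper": -1.0}
    - {"tx": 0.0, "ty": 0.0, "tz": 0.45, "ax": 0.0, "ay": 0.0, "az": 0.0, "gripper": -1.0}

```text
t: 17.05
tcp_pos: [0.5508, 0.1981, 0.1882]
ee_rot: [-0.65, 0.76, -0.0, 0.001]
contact_force: [0.5, 0.5, -1.3]
opening: 0.149
gripper_force: 59.0
```

```bash
cat > capz.py <<'E'
from h import *
import sys
s=get_state();print(s['t'],s['tcp_pos'].round(4),s['contact_force'].round(2),s['opening'],s['gripper_force'],s['joint_positions'].round(2))
f=sys.argv[1]
for n in ('side','top'):
    p,d=snap(n,f+n); q=p.astype(int)
    P=np.array([[*atd(n,u,v,d[v,u]),u,v] for v,u in zip(*np.where((q[...,0]>60)&(q[...,0]>2.5*q[...,1])&(q[...,0]>2.5*q[...,2])&(d>.1)))])
    if len(P)==0: continue
    P=P[np.hypot(P[:,0]-s['tcp_pos'][0],P[:,1]-s['tcp_pos'][1])<.05]
    if len(P)<20: continue
    (x,y),r=cv2.minEnclosingCircle((P[:,:2]*1000).astype(np.float32))
    print(n,len(P),'zpct',np.percentile(P[:,2],[1,3,10,50,90,99]).round(4),'circle',x,y,r,'px',P[:,3:].mean(0).round(),'zlo px',P[P[:,2].argsort()][:3].round(3).tolist())
E
python3 capz.py c8
```

```text
17.05 [0.5508 0.1981 0.1882] [ 0.5   0.5  -1.33] 0.14940060792113075 59.00422811508179 [ 0.35  0.42  0.22  1.37 -0.   -1.07]
side 822 zpct [0.1913 0.1929 0.1977 0.2131 0.2153 0.2423] circle 541.2394409179688 207.37889099121094 37.46662139892578 px [207. 293.] zlo px [[0.543, 0.224, 0.19, 204.0, 307.0], [0.534, 0.221, 0.191, 210.0, 307.0], [0.554, 0.226, 0.191, 197.0, 305.0]]
top 365 zpct [0.1893 0.1917 0.1987 0.2117 0.2196 0.2417] circle 551.06103515625 206.5410919189453 40.54650115966797 px [155. 199.] zlo px [[0.55, 0.247, 0.069, 144.0, 210.0], [0.55, 0.246, 0.083, 143.0, 209.0], [0.536, 0.172, 0.188, 162.0, 205.0]]
```

The cap is off: its underside is at z≈0.189, matching the reported TCP plus 1 mm. I'll carry it over the saucer.

Emit:
carry_out:
  series:
    - {"tx": 0.0, "ty": -0.1, "tz": 0.0, "ax": 0.0, "ay": 0.0, "az": 0.0, "gripper": -1.0}
    - {"tx": 0.0, "ty": -0.3, "tz": 0.0, "ax": 0.0, "ay": 0.0, "az": 0.0, "gripper": -1.0}
    - {"tx": -0.01, "ty": -0.5, "tz": 0.0, "ax": 0.0, "ay": 0.0, "az": 0.0, "gripper": -1.0}
    - {"tx": -0.02, "ty": -0.7, "tz": 0.0, "ax": 0.0, "ay": 0.0, "az": 0.0, "gripper": -1.0}
    - {"tx": -0.03, "ty": -0.9, "tz": 0.0, "ax": 0.0, "ay": 0.0, "az": 0.0, "gripper": -1.0}
    - {"tx": -0.03, "ty": -1.0, "tz": 0.0, "ax": 0.0, "ay": 0.0, "az": 0.0, "gripper": -1.0}

```text
t: 17.9
tcp_pos: [0.5463, 0.0763, 0.1871]
ee_rot: [-0.649, 0.761, 0.0, -0.0]
contact_force: [-0.2, 0.0, -1.2]
opening: 0.15
gripper_force: 59.0
```

Emit:
carry_out:
  series:
    - {"tx": 0.0, "ty": -0.2, "tz": 0.0, "ax": 0.0, "ay": 0.0, "az": 0.0, "gripper": -1.0}
    - {"tx": 0.0, "ty": -0.4, "tz": 0.0, "ax": 0.0, "ay": 0.0, "az": 0.0, "gripper": -1.0}
    - {"tx": -0.01, "ty": -0.6, "tz": 0.0, "ax": 0.0, "ay": 0.0, "az": 0.0, "gripper": -1.0}
    - {"tx": -0.01, "ty": -0.8, "tz": 0.0, "ax": 0.0, "ay": 0.0, "az": 0.0, "gripper": -1.0}
    - {"tx": -0.01, "ty": -1.0, "tz": 0.0, "ax": 0.0, "ay": 0.0, "az": 0.0, "gripper": -1.0}
    - {"tx": -0.01, "ty": -1.0, "tz": 0.0, "ax": 0.0, "ay": 0.0, "az": 0.0, "gripper": -1.0}

```text
t: 18.65
tcp_pos: [0.5454, -0.0433, 0.1872]
ee_rot: [-0.649, 0.761, 0.0, -0.0]
contact_force: [-0.1, 0.3, -1.2]
opening: 0.148
gripper_force: 59.0
```

Emit:
carry_out:
  series:
    - {"tx": 0.0, "ty": -0.15, "tz": -0.1, "ax": 0.0, "ay": 0.0, "az": 0.0, "gripper": -1.0}
    - {"tx": -0.01, "ty": -0.3, "tz": -0.25, "ax": 0.0, "ay": 0.0, "az": 0.0, "gripper": -1.0}
    - {"tx": -0.01, "ty": -0.31, "tz": -0.45, "ax": 0.0, "ay": 0.0, "az": 0.0, "gripper": -1.0}
    - {"tx": -0.01, "ty": -0.31, "tz": -0.65, "ax": 0.0, "ay": 0.0, "az": 0.0, "gripper": -1.0}
    - {"tx": -0.01, "ty": -0.31, "tz": -0.8, "ax": 0.0, "ay": 0.0, "az": 0.0, "gripper": -1.0}
    - {"tx": -0.01, "ty": -0.31, "tz": -0.88, "ax": 0.0, "ay": 0.0, "az": 0.0, "gripper": -1.0}
    - {"tx": -0.01, "ty": -0.31, "tz": -0.88, "ax": 0.0, "ay": 0.0, "az": 0.0, "gripper": -1.0}

```text
t: 19.52
tcp_pos: [0.5436, -0.079, 0.0808]
ee_rot: [-0.65, 0.76, 0.001, -0.001]
contact_force: [-0.2, -0.2, -0.9]
opening: 0.148
gripper_force: 59.0
```

```bash
python3 capz.py c9; python3 -c "
from h import *
blue('top','t9');blue('side','s9b')"
```

```text
19.525 [ 0.5436 -0.079   0.0808] [-0.22 -0.17 -0.85] 0.14750055137247492 58.964080810546875 [-0.14  0.42 -0.07  1.09 -0.   -1.56]
side 458 zpct [0.084  0.0845 0.0889 0.1056 0.1134 0.1362] circle 550.3263549804688 -83.47602844238281 38.80842208862305 px [278. 211.] zlo px [[0.58, -0.109, 0.011, 269.0, 220.0], [0.523, -0.06, 0.082, 284.0, 222.0], [0.553, -0.053, 0.083, 270.0, 220.0]]
top blue [ 95 201  34  25 706] [0.5518 0.3445 0.024 ]
top blue [ 384  212   42   42 1394] [ 0.5006 -0.4073  0.024 ]
side blue [319 136  39  29 912] [ 0.4956 -0.397   0.024 ]
side blue [ 256  216   47   37 1276] [ 0.5384 -0.0682  0.024 ]
side blue [ 165  342   56   63 1969] [0.5657 0.274  0.024 ]
```

Emit:
carry_out:
  series:
    - {"tx": 0.01, "ty": 0.0, "tz": -0.01, "ax": 0.0, "ay": 0.0, "az": 0.0, "gripper": -1.0}
    - {"tx": 0.01, "ty": 0.0, "tz": -0.01, "ax": 0.0, "ay": 0.0, "az": 0.0, "gripper": -1.0}
    - {"tx": 0.01, "ty": 0.0, "tz": -0.01, "ax": 0.0, "ay": 0.0, "az": 0.0, "gripper": -1.0}
    - {"tx": 0.01, "ty": 0.0, "tz": -0.01, "ax": 0.0, "ay": 0.0, "az": 0.0, "gripper": -1.0}
    - {"tx": 0.01, "ty": 0.0, "tz": -0.01, "ax": 0.0, "ay": 0.0, "az": 0.0, "gripper": -1.0}
    - {"tx": 0.01, "ty": 0.0, "tz": -0.01, "ax": 0.0, "ay": 0.0, "az": 0.0, "gripper": -1.0}

```text
t: 20.48
tcp_pos: [0.5455, -0.0791, 0.0806]
ee_rot: [-0.65, 0.76, 0.0, -0.0]
contact_force: [0.5, -0.3, -0.8]
opening: 0.147
gripper_force: 59.0
```

```bash
python3 - <<'E'
from h import *
s=get_state();print(s['t'],s['tcp_pos'],s['contact_force'],abs(s['joint_velocities']).max(),s['gripper_force'])
print(job_done())
E
```

```text
20.475 [ 0.54554251 -0.07914704  0.0805906 ] [ 0.52541261 -0.28209948 -0.82522887] 0.002232959410349111 58.963866233825684
the job is handed in; nothing more can be done
None
```

I handed the job in at 20.5 s: the saucer stands wholly on the mat, and the cap (it turned off anticlockwise) is held still over the saucer's middle, its underside about 8 cm above the floor; no verdict came back, and I did not re-measure the pot, brush and jar at the end.

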